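Lock the dosing pump's head and key in its start

ROBOT

A 6-joint arm with a two-finger parallel gripper is mounted at the origin on the work surface. World frame = base frame: x ahead of the robot, y to its left, z up, the work surface at z = 0. Lengths are in m, angles in rad, forces in N, time in s.
With the tool pointing down it reaches from about 0.425 to 0.95 m from the base axis. Payload 3.5 kg.
Tool frame: the origin (TCP) lies midway between the tips of the shut fingers; the grasp point (between the pads) lies 19 mm behind it; z points along the fingers, y is the line along which they close (so a half turn about z gives the same grasp; the last joint's range is limited). The gripper opens to 85 mm and grips with 20 to 120 N. Pads are 22 mm wide; open, the fingers measure 114 mm over their backs; the gripper's body (76 mm by 85 mm) begins 54 mm behind the grasp point. The pads swing forward as they close: fully open they stand 13 mm farther back than shut.
Start: joints at [-1.49, 0.286, 1.577, -0, 1.279, -0.15], TCP at [0.154, -0.657, 0.231] pointing down, gripper open.
Joint ranges: [-2.77, 2.77], [-0.9, 2.22], [0.21, 2.48], [-1.53, 4.67], [0.24, 2.81], [-2.84, 2.84]. Speed limits (rad/s): [2.79, 2.79, 3.14, 3.14, 3.14, 3.14].

INTERFACE

Orientations are given as a unit quaternion [x, y, z, w].
In Python, from plant import ctrl gives the robot as it stands.
- The arm moves only by the tool move_arm, never from a script. Its argument "plan" is a list of rows, each an object of numbers: "x", "y", "z": the shift along the tool's x, y, z in m; "yaw": the turn about the tool's z in rad; "fingers": the closure, from 0 (fully open) to 1 (shut). In form: [{"x": .., "y": .., "z": .., "yaw": .., "fingers": ..}, ...]. A call has 1 to 5 rows; each row is the pose to reach, as a shift and turn from the pose commanded when the call began, along the tool's axes at that moment; what a row does not reach only later rows make up. A row lasts 1/10 s, in which the tool goes at most 50 mm and 8.59 degrees, less where a joint would pass 70% of its speed; a pose out of reach is approached as far as the arm can. A call with a gripper value outside its range is refused whole. The fingers move at their own pace and stop on an object; "force" is the grip in N (left out, the last holds). Time passes only in rows, so rows that repeat a pose let the fingers close. It gives the time, the measured TCP pose, the force, the opening and the grip force at its end, in the units of the state.
- ctrl.get_state(): the state, without advancing time (a new reading comes with each control period).
- ctrl.read_camera(name): name is "scene" or "top" or "wrist"; returns the picture (420x560x3 uint8, red, green, blue); there is no depth.
- ctrl.camera_model(name): a dict with "intrinsics" (3x3 intrinsics, pixels), "cam_to_world" (4x4, takes a point from camera to world coordinates); the wrist camera has in their place "tool_from_camera" (4x4, takes a point from camera to tool coordinates, whose origin is the TCP and whose axes are the flange's). Camera axes: x right, y up, looking along -z (the intrinsics and any distortion apply to the point x, -y, -z); pixel columns grow to the right and rows downward; lengths in m; the calibration is good to about 2 mm. A picture is of the moment at which its call begins: read the wrist's pose just before it. camera_model takes no time and is no camera call.
- ctrl.sign_off(): hands the job in; it is judged then, once.
The state is a dict: "time": time; "qpos": joint angles; "dq": joint speeds; "joint_efforts": joint torques, N m; "eef_pos": TCP position; "tcp_rot": TCP orientation; "contact_force": force on the tool from outside, world axes, zero at the start; "wrist_torque": the same for the moment, N m; "opening": opening from 0.0 (shut) to 1.0 (fully open); "finger_force": force on a finger pad.
Only numpy, scipy, OpenCV 4.12 (cv2) and the standard library are available. Lean on these libraries where they do the work, as an engineer would, in place of code of your own. Each camera call takes 0.05 s, during which the arm holds its last target. There are 200 camera calls.

TASK

Get the dosing pump running: push the loose lock pin's rod from the front through the three lugs beside the pump, until the block's shoulder is up against the first lug, and leave it there. Then press the pump's keys fully down one after another, letting each come up before the next: first the plus-shaped key, then the round one, then the long bar. Do not press the square stop key, and leave the beaker, bottle and dish where they are.

Things in the scene. Friction and masses are not known exactly. Their poses are not given: they have to be found in the camera images.
- pump: Fixed bench-top dosing pump. Origin: on the bench under the centre of its 200 x 250 mm white housing; x front (robot side) to back, y to its left. Over x = -100 to 15 mm the key panel slopes up at 40 degrees from 50 to 146 mm height, the housing height behind it. On the right a 12 mm high foot, x -80 to 190, y -285 to -185 mm, bears the lugs, then a 120 mm high round head.
- handle (a point): Middle of the pump's black carry handle, a 16 mm thick round bar along the pump's y over the panel, 232 mm above the bench, 270 mm wide, its side arms sloping down to the back. It leaves no room for a gripper pointing straight down onto the keys; approach them square to the panel.
- eye (a point): Centre of the hole in the front face of the first of three upright lugs, 65 mm above the bench; axes as the pump's; the hole runs level along +x. Lugs 40 mm wide, tops 22 mm above here, 8 mm thick, front faces at x = 0, 16, 32 mm, 17 mm holes in line; free beyond to x = 81 mm. In front, x = -50 to 2 mm, a 12 mm wide rib, top 12 mm below here, will carry the pin's block.
- pin: Loose dark steel lock pin lying on the bench, about 0.12 kg: a grip block 60 x 18 x 18 mm with a round rod of 10 mm diameter and 70 mm long from the middle of one end. Origin at the centre of the block's underside; x along the rod, from block to tip; the rod's axis is 9 mm above the origin.
- pin_tip (a point): Centre of the rod's free end, 100 mm along x from the block's middle, 9 mm above the underside; axes as the pin's. The shoulder (the block's end face) is 70 mm back from here.
- key_plus_top (a point): Plus-shaped key cap 42 x 42 mm, arms 14 mm wide, white plastic, one of four in a row across the sloping panel (order varies, 56 mm apart). The point is the middle of the cap's top, 14 mm proud of the panel when up, and moves with it; z square out of the panel (40 degrees from vertical, towards the pump's front), x up the slope.
- key_round_top (a point): Round key cap 40 mm across, white plastic, one of four in a row across the sloping panel (order varies, 56 mm apart). The point is the middle of the cap's top, 14 mm proud of the panel when up, and moves with it; z square out of the panel (40 degrees from vertical, towards the pump's front), x up the slope.
- key_bar_top (a point): Bar key cap 44 mm long up the slope and 15 mm wide, white plastic, one of four in a row across the sloping panel (order varies, 56 mm apart). The point is the middle of the cap's top, 14 mm proud of the panel when up, and moves with it; z square out of the panel (40 degrees from vertical, towards the pump's front), x up the slope.
- key_square_top (a point): Square stop-key cap 36 x 36 mm, white plastic, one of four in a row across the sloping panel (order varies, 56 mm apart). The point is the middle of the cap's top, 14 mm proud of the panel when up, and moves with it; z square out of the panel (40 degrees from vertical, towards the pump's front), x up the slope.
- key_plus (a joint): how far this key is pressed along its -z axis, m: 0 up, 0.007 fully down; spring return, 1.5 N to start and 4.5 N fully down.
- key_round (a joint): how far this key is pressed along its -z axis, m: 0 up, 0.007 fully down; spring return, 1.5 N to start and 4.5 N fully down.
- key_bar (a joint): how far this key is pressed along its -z axis, m: 0 up, 0.007 fully down; spring return, 1.5 N to start and 4.5 N fully down.
- key_square (a joint): how far this key is pressed along its -z axis, m: 0 up, 0.007 fully down; spring return, 1.5 N to start and 4.5 N fully down.
- beaker: Bystander: loose glass beaker, 84 mm across, 105 mm high, origin under its centre.
- bottle: Bystander: loose glass bottle with cap, 72 mm across, 150 mm high, origin under its centre.
- dish: Bystander: loose covered clear dish, 90 mm across, 16 mm high, origin under its centre.
Not all that is in view belongs to the job. What is shaped like the pin but green or turquoise is not meant.

How it is judged:
By the outcome, as a careful person would: the job done as asked, in the order asked, and still so for the second after the job is handed in, with the robot touching nothing.
It also fails if it takes over 62 s, if anything falls off the work surface, if the arm or the gripper's body presses on something with over 40 N, if the wrist force passes 120 N, or if a joint passes its speed limit or range.

## Working session

There is one attempt and no reset: what is moved stays moved. The work goes in short steps, Python scripts to look and compute and a tool call to move; the robot and the scene stay as the last step left them, time stands still between calls to the robot, and variables do not carry over. Pictures are saved under pics/ and viewed, at most 10 in all, crops included, and the job is handed in when it is done.

Besides the shell and the picture viewer there is one more tool, called after ">>>" as name(argument=value, ...), one argument or row to a line, values as JSON. move_arm: Moves the arm, as the interface text tells. Its arguments: {"type":"object","properties":{"plan":{"type":"array"},"force":{"type":"number"}},"required":["plan"]}

```bash
ls; mkdir -p pics; python3 - <<'E'
from plant import ctrl
import cv2,numpy as np
np.set_printoptions(precision=4,suppress=True)
print(ctrl.get_state())
ims=[]
for n in("scene","top"):
    im=ctrl.read_camera(n)[:,:,::-1]; cv2.imwrite(f"pics/{n}0.png",im)
for n in("scene","top","wrist"): print(n,ctrl.camera_model(n))
E
```

```text
pics
{'time': 0.0, 'qpos': array([-1.49  ,  0.2872,  1.5782, -0.    ,  1.2786, -0.15  ]), 'dq': array([ 0.0004,  0.0012,  0.0007,  0.001 , -0.0005, -0.0002]), 'joint_efforts': array([ -0.0003, -40.5983, -29.2626,  -0.0002,   0.0059,  -0.    ]), 'eef_pos': array([ 0.1544, -0.6564,  0.2299]), 'tcp_rot': array([ 0.9933,  0.1152,  0.    , -0.0012]), 'contact_force': array([0.1902, 0.5155, 0.5437]), 'wrist_torque': array([-0.0064, -0.0207, -0.0373]), 'finger_force': 0.0, 'opening': 0.9998623421293522}
scene {'intrinsics': array([[482.868 ,   0.    , 280.4016],
       [  0.    , 482.868 , 210.9458],
       [  0.    ,   0.    ,   1.    ]]), 'cam_to_world': array([[-0.6909, -0.5163,  0.506 ,  1.2265],
       [ 0.7227, -0.5095,  0.467 ,  0.5433],
       [ 0.0167,  0.6884,  0.7251,  1.1669],
       [ 0.    ,  0.    ,  0.    ,  1.    ]])}
top {'intrinsics': array([[453.9127,   0.    , 284.0759],
       [  0.    , 453.9127, 213.4473],
       [  0.    ,   0.    ,   1.    ]]), 'cam_to_world': array([[-0.0091,  0.9844, -0.1756,  0.3167],
       [-0.9999, -0.0075,  0.0099, -0.0653],
       [ 0.0084,  0.1757,  0.9844,  1.381 ],
       [ 0.    ,  0.    ,  0.    ,  1.    ]])}
wrist {'intrinsics': array([[337.5459,   0.    , 276.8741],
       [  0.    , 337.5459, 209.4115],
       [  0.    ,   0.    ,   1.    ]]), 'tool_from_camera': array([[ 0.0005,  0.9508,  0.3098,  0.0793],
       [ 1.    , -0.0009,  0.0012, -0.0004],
       [ 0.0015,  0.3098, -0.9508, -0.143 ],
       [ 0.    ,  0.    ,  0.    ,  1.    ]])}
```

View pics/top0.png

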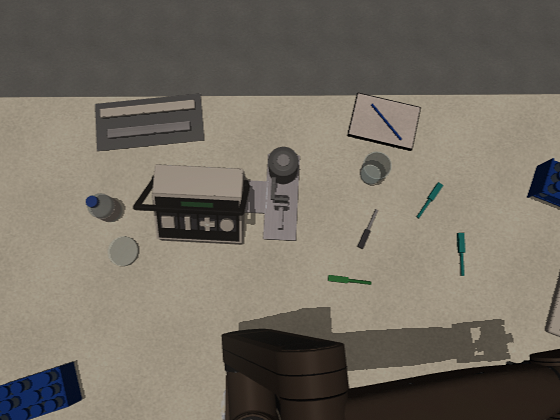

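View pics/scene0.png

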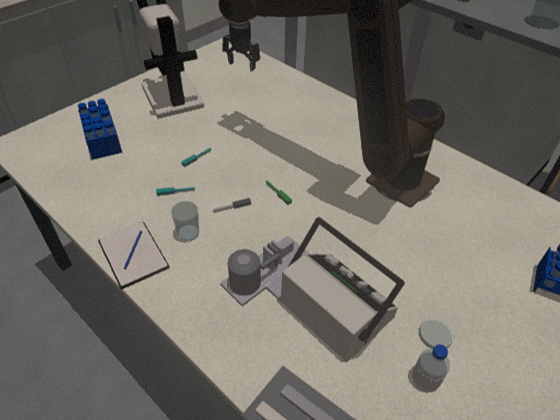

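Candidates shaped like the pin in the top view: green (349,280), turquoise (429,200) and (461,253), dark grey (368,228). Only the dark grey one fits "dark steel". I'll confirm it in an enlarged crop along with the pump.

```bash
python3 - <<'E'
import cv2,numpy as np
t=cv2.imread("pics/top0.png");s=cv2.imread("pics/scene0.png")
def c(im,x,y,w,h,k):
    o=cv2.resize(im[y:y+h,x:x+w],None,fx=k,fy=k,interpolation=cv2.INTER_CUBIC)
    o=cv2.convertScaleAbs(o,alpha=1.5)
    for i in range(0,w,10):
        cv2.line(o,(i*k,0),(i*k,4 if i%50 else 10),(0,0,255),1)
        if i%20==0: cv2.putText(o,str(x+i),(i*k,18),0,.35,(0,0,255))
    for j in range(0,h,10):
        cv2.line(o,(0,j*k),(4,j*k),(0,0,255),1)
        if j%20==0: cv2.putText(o,str(y+j),(6,j*k+4),0,.35,(0,0,255))
    return o
A=c(t,340,190,60,70,6); B=c(s,205,190,60,30,6)
P=c(t,150,140,155,110,5)
left=np.zeros((600,360,3),np.uint8); left[:420]=A; left[420:600]=B
cv2.imwrite("pics/c1.png",left)
P2=c(s,215,210,190,145,4)
cv2.imwrite("pics/c2.png",P[:, :]);cv2.imwrite("pics/c3.png",P2)
E
```

```text
(no output)
```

View pics/c1.png

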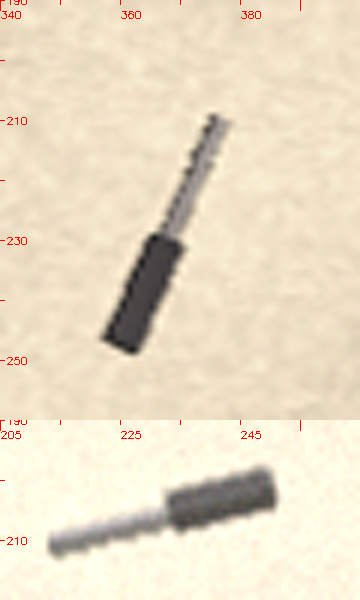

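View pics/c2.png

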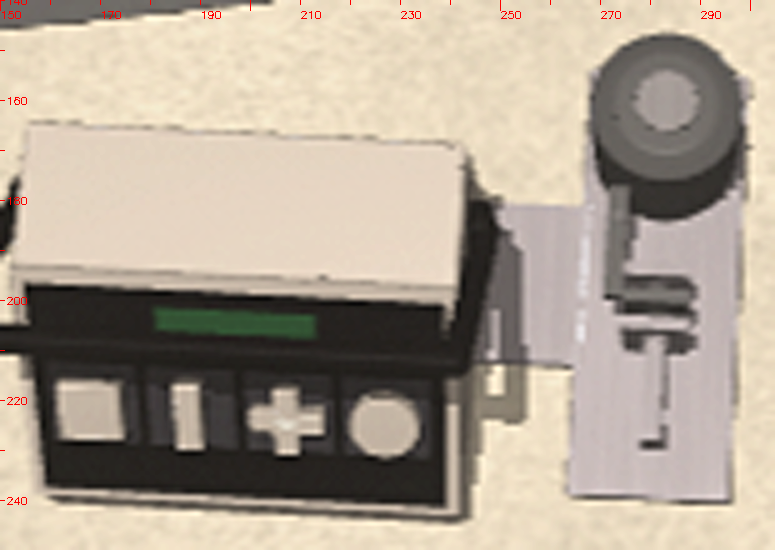

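View pics/c3.png

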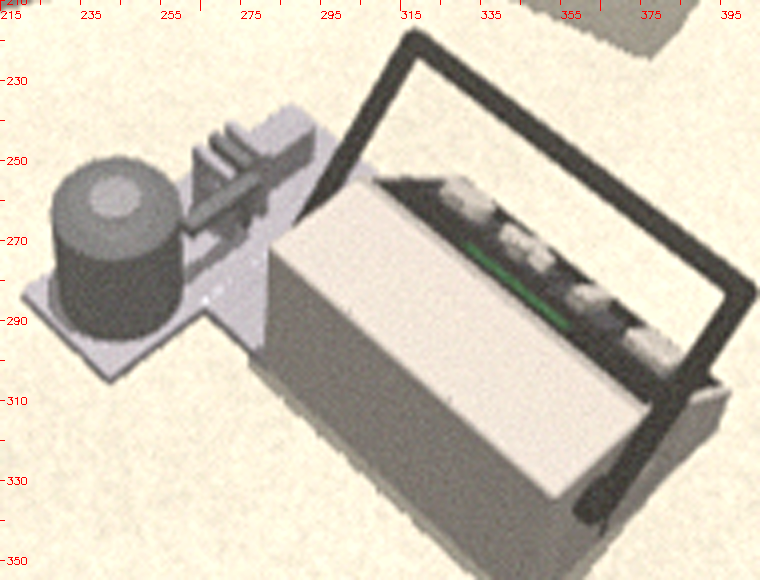

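The crops show one dark pin: top tip (376.5,210), block (357–370, 229–249); scene tip (214,211). The keys from left to right are square (168,221), bar (187,223), plus (207,224) and round (226,225). Next I triangulate.

```bash
cat > h.py <<'E'
import numpy as np
from scipy.spatial.transform import Rotation as R
np.set_printoptions(precision=4,suppress=True)
def ray(ctrl,n,p,pose=None):
    m=ctrl.camera_model(n);K=m['intrinsics']
    if n=='wrist':
        T=np.eye(4);T[:3,:3]=R.from_quat(pose[1]).as_matrix();T[:3,3]=pose[0];T=T@m['tool_from_camera']
    else:T=m['cam_to_world']
    d=np.linalg.inv(K)@[p[0]+0.,p[1],1];d=T[:3,:3]@[d[0],-d[1],-d[2]]
    return T[:3,3],d/np.linalg.norm(d)
def tri(rays):
    A=sum(np.eye(3)-np.outer(d,d) for o,d in rays);b=sum((np.eye(3)-np.outer(d,d))@o for o,d in rays)
    x=np.linalg.solve(A,b);return x,[np.linalg.norm(np.cross(d,x-o)) for o,d in rays]
def atz(r,z): o,d=r;return o+d*(z-o[2])/d[2]
def proj(ctrl,n,X,pose=None):
    m=ctrl.camera_model(n);K=m['intrinsics']
    if n=='wrist':
        T=np.eye(4);T[:3,:3]=R.from_quat(pose[1]).as_matrix();T[:3,3]=pose[0];T=T@m['tool_from_camera']
    else:T=m['cam_to_world']
    c=np.linalg.inv(T)@np.append(X,1);u=K@[c[0],-c[1],-c[2]];return u[:2]/u[2]
E
python3 - <<'E'
from plant import ctrl
from h import *
P={'rr':((241.5,169),(282,271)),'rl':((155.5,164.5),(353,334)),'hR':((246,211),(317.5,219)),'hL':((136,207),(400,281)),
'headtop':((283,160),(243,259)),'tip':((377,210),(214,211)),'sho':((367.5,230),(233.5,205.5)),'end':((359.5,248),(250,200)),
'plus':((206.5,224),(346,273)),'round':((226,225),(331,260))}
for k,(a,b) in P.items():
    x,e=tri([ray(ctrl,'top',a),ray(ctrl,'scene',b)]);print(k,x,np.array(e),'r',np.hypot(*x[:2]))
for k,z in (('tip',.009),('sho',.018),('end',.018),('rr',.146),('rl',.146)):
    print(k,atz(ray(ctrl,'top',P[k][0]),z),atz(ray(ctrl,'scene',P[k][1]),z))
for p in((568/2-.0,239),(564/2,239),(296,240),(264,238.5),(240,244),(159,240)):print(p,atz(ray(ctrl,'top',p),.012))
E
```

```text
rr [0.6661 0.0394 0.1456] [0.0018 0.0018] r 0.6672692559870946
rl [0.6808 0.2831 0.1427] [0.0004 0.0004] r 0.7372888929271473
hR [0.5268 0.0252 0.2288] [0.0048 0.0048] r 0.5273955860909418
hL [0.5417 0.3014 0.2348] [0.0015 0.0015] r 0.619911070367398
headtop [ 0.6985 -0.077   0.1213] [0.0009 0.0009] r 0.7026929324175447
tip [ 0.5699 -0.3649  0.0028] [0.0022 0.0022] r 0.6767435108943393
sho [ 0.5085 -0.3339  0.0057] [0.0004 0.0004] r 0.6082634847988151
end [ 0.4541 -0.308   0.0106] [0.0016 0.0016] r 0.5486917533973075
plus [0.5187 0.143  0.0921] [0.0019 0.0019] r 0.5380144030733357
round [0.515  0.0865 0.0954] [0.0021 0.0021] r 0.5221830806489981
tip [ 0.5701 -0.3654  0.009 ] [ 0.5725 -0.358   0.009 ]
sho [ 0.507  -0.3318  0.018 ] [ 0.5159 -0.3242  0.018 ]
end [ 0.4524 -0.3053  0.018 ] [ 0.4598 -0.304   0.018 ]
rr [0.6649 0.0408 0.146 ] [0.6673 0.0381 0.146 ]
rl [0.6796 0.2825 0.146 ] [0.6828 0.2836 0.146 ]
(284.0, 239) [ 0.4823 -0.0781  0.012 ]
(282.0, 239) [ 0.4823 -0.072   0.012 ]
(296, 240) [ 0.4789 -0.1145  0.012 ]
(264, 238.5) [ 0.4843 -0.0175  0.012 ]
(240, 244) [0.4681 0.0551 0.012 ]
(159, 240) [0.4823 0.3    0.012 ]
```

>>> move_arm(
  plan=[
    {"x": 0.394, "y": -0.254, "z": 0.08, "yaw": 0.705, "fingers": 0},
    {"x": 0.394, "y": -0.254, "z": 0.08, "yaw": 0.705, "fingers": 0},
    {"x": 0.394, "y": -0.254, "z": 0.08, "yaw": 0.705, "fingers": 0},
    {"x": 0.394, "y": -0.254, "z": 0.08, "yaw": 0.705, "fingers": 0},
    {"x": 0.394, "y": -0.254, "z": 0.08, "yaw": 0.705, "fingers": 0},
  ],
)

```text
time: 0.6
eef_pos: [0.3259, -0.4784, 0.1886]
tcp_rot: [0.971, -0.238, -0.0, -0.0]
contact_force: [0.6, 0.3, 0.9]
opening: 1.001
finger_force: 0.0
```

```bash
cat >> h.py <<'E'
def shift(ctrl,target,ang):
    "tool shift to world target with tool x at world angle ang (deg), tool pointing down"
    s=ctrl.get_state();M=R.from_quat(s['tcp_rot']).as_matrix()
    d=M.T@(np.array(target)-s['eef_pos']);a=np.degrees(np.arctan2(M[1,0],M[0,0]))
    print('t',round(s['time'],2),'tcp',s['eef_pos'],'ang',round(a,2),'tilt',M[:,2],'-> shift',d,'yaw',round(np.radians((a-ang+180)%360-180),4),'q',s['qpos'],'F',s['contact_force'],'op',s['opening'])
E
python3 -c "
from plant import ctrl
from h import *
shift(ctrl,[.480,-.3185,.15],-27)"
```

```text
t 0.6 tcp [ 0.3259 -0.4784  0.1886] ang -27.49 tilt [-0.0002  0.0007 -1.    ] -> shift [ 0.0629 -0.213   0.0387] yaw -0.0086 q [-1.1481  0.1158  1.8561  0.0001  1.1705  0.9025] F [0.6308 0.2652 0.879 ] op 1.000999645500516
```

>>> move_arm(
  plan=[
    {"x": 0.063, "y": -0.213, "z": 0.04, "yaw": -0.008, "fingers": 0},
    {"x": 0.063, "y": -0.213, "z": 0.04, "yaw": -0.008, "fingers": 0},
    {"x": 0.063, "y": -0.213, "z": 0.04, "yaw": -0.008, "fingers": 0},
    {"x": 0.063, "y": -0.213, "z": 0.04, "yaw": -0.008, "fingers": 0},
    {"x": 0.063, "y": -0.213, "z": 0.04, "yaw": -0.008, "fingers": 0},
  ],
)

```text
time: 1.1
eef_pos: [0.4796, -0.316, 0.148]
tcp_rot: [0.973, -0.23, -0.001, -0.001]
contact_force: [0.1, -0.4, 0.2]
opening: 0.995
finger_force: 0.0
```

>>> move_arm(
  plan=[
    {"x": 0, "y": 0, "z": 0, "yaw": 0, "fingers": 0},
  ],
)

```text
time: 1.2
eef_pos: [0.4794, -0.3162, 0.1478]
tcp_rot: [0.974, -0.229, -0.001, -0.001]
contact_force: [0.6, -0.7, -0.6]
opening: 1.002
finger_force: 0.0
```

```bash
python3 - <<'E'
from plant import ctrl
from h import *
import cv2
shift(ctrl,[.480,-.3185,.15],-27)
s=ctrl.get_state();p=(s['eef_pos'],s['tcp_rot'])
im=ctrl.read_camera('wrist')[:,:,::-1];cv2.imwrite('pics/w1.png',im)
for X in([.480,-.3185,.018],[.570,-.365,.009]):print(proj(ctrl,'wrist',X,p))
# dark-object (pin) segmentation near the predicted place
g=im.max(2);u=proj(ctrl,'wrist',[.51,-.333,.01],p)
cv2.imwrite('pics/w1c.png',cv2.resize(cv2.convertScaleAbs(im,alpha=1.4)[60:360,150:410],None,fx=2,fy=2,interpolation=cv2.INTER_CUBIC));print(u)
E
```

```text
t 1.2 tcp [ 0.4794 -0.3162  0.1478] ang -26.44 tilt [-0.0018  0.0025 -1.    ] -> shift [ 0.0015  0.0018 -0.0022] yaw 0.0098 q [-0.7599  0.1517  1.896   0.0007  1.0969  1.2721] F [ 0.5962 -0.7426 -0.5951] op 1.0021254388624172
[279.881  195.8319]
[282.2696  66.1019]
[279.5024 154.5853]
```

View pics/w1c.png

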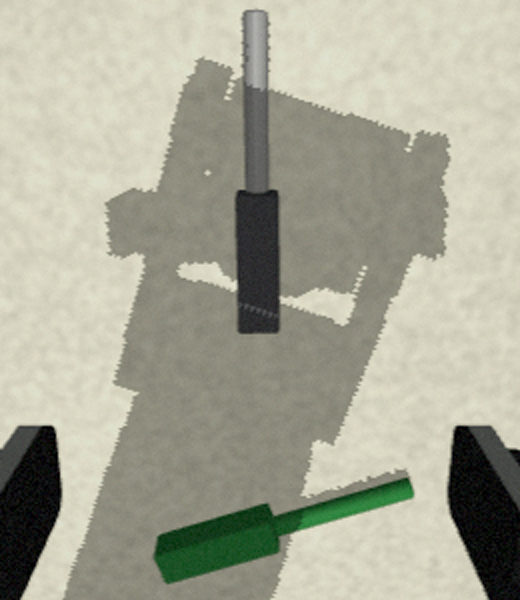

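The wrist crop shows the dark pin with its block's top middle at about wrist px (279,191), rod tip at (278,65.5) and shoulder at row 155.5. The green decoy lies well behind.

```bash
python3 - <<'E'
from plant import ctrl
from h import *
s=ctrl.get_state();p=(s['eef_pos'],s['tcp_rot'])
for k,w,t,z in (('tip',(278,65.5),(377,210),.009),('shoulder',(279,155.5),(368,230),.018),('end',(279.2,226),(359.5,248),.018)):
    r=ray(ctrl,'wrist',w,p);x,e=tri([r,ray(ctrl,'top',t)]);print(k,atz(r,z),x,e[0])
b=atz(ray(ctrl,'wrist',(279,155.5),p),.018);c=atz(ray(ctrl,'wrist',(279.2,226),p),.018);a=atz(ray(ctrl,'wrist',(278,65.5),p),.009)
ang=np.degrees(np.arctan2(*(a-c)[1::-1]));print(ang,np.linalg.norm((a-c)[:2]),np.linalg.norm((b-c)[:2]))
m=(b+c)/2;d=(a-c)/np.linalg.norm(a-c)
for z in(.06,.004):shift(ctrl,[m[0]-.008*d[0],m[1]-.008*d[1],z],ang)
E
```

```text
tip [ 0.5711 -0.3644  0.009 ] [ 0.5704 -0.3646  0.0109] 0.0006703590872304923
shoulder [ 0.5098 -0.3348  0.018 ] [ 0.5083 -0.3345  0.01  ] 0.00041119387594291414
end [ 0.455  -0.3078  0.018 ] [ 0.4529 -0.3066  0.0117] 0.00019079071659107753
-25.982128780539284 0.12912070110916596 0.061073716464946824
t 1.25 tcp [ 0.4787 -0.3179  0.1484] ang -26.52 tilt [-0.0016  0.0011 -1.    ] -> shift [-0.003   0.0014  0.0884] yaw -0.0094 q [-0.7626  0.1512  1.8954 -0.0004  1.097   1.2712] F [-0.546   0.2416  0.5717] op 0.9998770199761721
t 1.25 tcp [ 0.4787 -0.3179  0.1484] ang -26.52 tilt [-0.0016  0.0011 -1.    ] -> shift [-0.0028  0.0015  0.1444] yaw -0.0094 q [-0.7626  0.1512  1.8954 -0.0004  1.097   1.2712] F [-0.546   0.2416  0.5717] op 0.9998770199761721
```

>>> move_arm(
  plan=[
    {"x": -0.003, "y": 0.001, "z": 0.05, "yaw": -0.009, "fingers": 0},
    {"x": -0.003, "y": 0.001, "z": 0.1, "yaw": -0.009, "fingers": 0},
    {"x": -0.003, "y": 0.001, "z": 0.13, "yaw": -0.009, "fingers": 0},
    {"x": -0.003, "y": 0.001, "z": 0.13, "yaw": -0.009, "fingers": 0.4},
    {"x": -0.003, "y": 0.001, "z": 0.13, "yaw": -0.009, "fingers": 0.4},
  ],
)

```text
time: 1.75
eef_pos: [0.4748, -0.3203, 0.0199]
tcp_rot: [0.974, -0.227, -0.0, 0.0]
contact_force: [0.0, -0.6, 0.5]
opening: 0.693
finger_force: 0.0
```

```bash
python3 - <<'E'
from plant import ctrl
from h import *
for i in range(4):
    shift(ctrl,[.475,-.318,.005],-26)
    ctrl.read_camera('wrist')
E
```

```text
t 1.75 tcp [ 0.4748 -0.3203  0.0199] ang -26.28 tilt [-0.0002 -0.0001 -1.    ] -> shift [-0.0008 -0.0021  0.0149] yaw -0.0049 q [-0.7705  0.3314  1.9523 -0.0003  0.8579  1.2592] F [ 0.0142 -0.5894  0.4724] op 0.6928806479091648
t 1.8 tcp [ 0.4758 -0.321   0.0214] ang -26.26 tilt [ 0.0022 -0.0024 -1.    ] -> shift [-0.0021 -0.0023  0.0164] yaw -0.0046 q [-0.7701  0.3299  1.9508 -0.0002  0.8577  1.2592] F [ 0.4576 -0.5541  0.924 ] op 0.6123471685592128
t 1.85 tcp [ 0.4764 -0.3212  0.0221] ang -26.24 tilt [ 0.0034 -0.0035 -1.    ] -> shift [-0.0028 -0.0023  0.0171] yaw -0.0043 q [-0.7697  0.329   1.9502 -0.0002  0.8575  1.2593] F [ 0.7765  0.1845 -0.1093] op 0.5985998533113294
t 1.9 tcp [ 0.4766 -0.3211  0.0224] ang -26.23 tilt [ 0.0038 -0.0038 -1.    ] -> shift [-0.0029 -0.0021  0.0173] yaw -0.004 q [-0.7694  0.3285  1.9503 -0.0001  0.8574  1.2593] F [-0.1399 -1.2263  0.8157] op 0.6005105284680318
```

>>> move_arm(
  plan=[
    {"x": -0.002, "y": -0.002, "z": 0.017, "yaw": -0.004, "fingers": 0.4},
    {"x": -0.002, "y": -0.002, "z": 0.017, "yaw": -0.004, "fingers": 0.6},
    {"x": -0.002, "y": -0.002, "z": 0.017, "yaw": -0.004, "fingers": 0.9},
    {"x": -0.002, "y": -0.002, "z": 0.017, "yaw": -0.004, "fingers": 1},
    {"x": -0.002, "y": -0.002, "z": 0.017, "yaw": -0.004, "fingers": 1},
  ],
  force=50,
)

```text
time: 2.45
eef_pos: [0.475, -0.317, 0.0037]
tcp_rot: [0.974, -0.225, 0.001, 0.001]
contact_force: [0.0, 0.7, 2.9]
opening: 0.196
finger_force: 52.1
```

>>> move_arm(
  plan=[
    {"x": 0, "y": 0, "z": 0, "yaw": 0, "fingers": 1},
    {"x": 0, "y": 0, "z": 0, "yaw": 0, "fingers": 1},
  ],
)

```text
time: 2.65
eef_pos: [0.4751, -0.3171, 0.0038]
tcp_rot: [0.974, -0.225, 0.001, 0.0]
contact_force: [-1.4, 2.3, 5.6]
opening: 0.195
finger_force: 52.3
```

```bash
python3 - <<'E'
from plant import ctrl
from h import *
shift(ctrl,[.475,-.318,.15],-26); print(ctrl.get_state()['finger_force'])
E
```

```text
t 2.65 tcp [ 0.4751 -0.3171  0.0038] ang -25.96 tilt [ 0.0014 -0.0013 -1.    ] -> shift [ 0.0006  0.001  -0.1462] yaw 0.0007 q [-0.7661  0.3553  1.9587  0.      0.8257  1.2578] F [-1.3927  2.341   5.5639] op 0.19548928111000594
52.34406352043152
```

```bash
python3 - <<'E'
from plant import ctrl
from h import *
for p,z in(((281,206.5),.087),((281,228),.053),((274,207),.087),((288,208),.087)):print(p,atz(ray(ctrl,'top',p),z))
e=atz(ray(ctrl,'top',(281,208)),.087)
shift(ctrl,[e[0]-.06,e[1]-.05,.19],-3.3)
E
```

```text
(281, 206.5) [ 0.5682 -0.0696  0.087 ]
(281, 228) [ 0.5101 -0.0692  0.053 ]
(274, 207) [ 0.5669 -0.0492  0.087 ]
(288, 208) [ 0.5636 -0.0898  0.087 ]
t 2.65 tcp [ 0.4751 -0.3171  0.0038] ang -25.96 tilt [ 0.0014 -0.0013 -1.    ] -> shift [-0.0604 -0.1901 -0.1865] yaw -0.3955 q [-0.7661  0.3553  1.9587  0.      0.8257  1.2578] F [-1.3927  2.341   5.5639] op 0.19548928111000594
```

>>> move_arm(
  plan=[
    {"x": 0, "y": 0, "z": -0.05, "yaw": 0, "fingers": 1},
    {"x": 0, "y": 0, "z": -0.1, "yaw": 0, "fingers": 1},
    {"x": 0, "y": 0, "z": -0.15, "yaw": 0, "fingers": 1},
    {"x": 0, "y": 0, "z": -0.185, "yaw": 0, "fingers": 1},
  ],
)

```text
time: 3.05
eef_pos: [0.4749, -0.317, 0.1909]
tcp_rot: [0.974, -0.225, 0.002, 0.001]
contact_force: [0.4, -1.4, -1.0]
opening: 0.199
finger_force: 51.5
```

>>> move_arm(
  plan=[
    {"x": -0.06, "y": -0.19, "z": 0, "yaw": -0.396, "fingers": 1},
    {"x": -0.06, "y": -0.19, "z": 0, "yaw": -0.396, "fingers": 1},
    {"x": -0.06, "y": -0.19, "z": 0, "yaw": -0.396, "fingers": 1},
    {"x": -0.06, "y": -0.19, "z": 0, "yaw": -0.396, "fingers": 1},
    {"x": -0.06, "y": -0.19, "z": 0, "yaw": -0.396, "fingers": 1},
  ],
)

```text
time: 3.55
eef_pos: [0.5031, -0.114, 0.1865]
tcp_rot: [1.0, -0.025, -0.001, -0.001]
contact_force: [0.4, -0.1, -1.5]
opening: 0.195
finger_force: 51.6
```

>>> move_arm(
  plan=[
    {"x": 0, "y": 0, "z": 0, "yaw": 0, "fingers": 1},
    {"x": 0, "y": 0, "z": 0, "yaw": 0, "fingers": 1},
  ],
)

```text
time: 3.75
eef_pos: [0.5034, -0.1201, 0.1871]
tcp_rot: [1.0, -0.029, -0.0, 0.0]
contact_force: [-0.2, -0.3, -0.5]
opening: 0.196
finger_force: 51.6
```

```bash
cat > snap.py <<'E'
from plant import ctrl
from h import *
import cv2,sys,json
n=sys.argv[1]
ctrl.read_camera('wrist')
s=ctrl.get_state();json.dump([list(map(float,s['eef_pos'])),list(map(float,s['tcp_rot']))],open(f'pics/{n}.json','w'))
im=ctrl.read_camera('wrist')[:,:,::-1];cv2.imwrite(f'pics/{n}.png',im)
shift(ctrl,[.563,-.069,.065],-3.3)
p=(s['eef_pos'],s['tcp_rot']);print('eye->',proj(ctrl,'wrist',[.563,-.069,.065],p))
E
python3 snap.py v1
```

```text
t 3.85 tcp [ 0.5034 -0.1207  0.1872] ang -3.4 tilt [-0.0003 -0.0001 -1.    ] -> shift [ 0.0565 -0.0551  0.1222] yaw -0.0017 q [-0.4313 -0.0209  2.0009 -0.0003  1.1618  1.1989] F [ 0.6467 -0.1953 -1.162 ] op 0.19697953667603105
eye-> [206.2895 130.2788]
```

>>> move_arm(
  plan=[
    {"x": 0, "y": 0.05, "z": 0, "yaw": 0, "fingers": 1},
    {"x": 0, "y": 0.07, "z": 0, "yaw": 0, "fingers": 1},
    {"x": 0, "y": 0.07, "z": 0, "yaw": 0, "fingers": 1},
    {"x": 0, "y": 0.07, "z": 0, "yaw": 0, "fingers": 1},
  ],
)

```text
time: 4.25
eef_pos: [0.4991, -0.1903, 0.1871]
tcp_rot: [1.0, -0.03, -0.0, -0.0]
contact_force: [0.0, -0.3, -1.4]
opening: 0.196
finger_force: 51.5
```

```bash
python3 snap.py v2; python3 - <<'E'
import cv2,numpy as np
a=cv2.imread('pics/v1.png');b=cv2.imread('pics/v2.png')
cv2.imwrite('pics/v12.png',cv2.convertScaleAbs(np.hstack([cv2.resize(x[0:420,0:400],(400,420)) for x in(a,b)]),alpha=1.4))
E
```

```text
t 4.35 tcp [ 0.4993 -0.1891  0.1871] ang -3.32 tilt [-0.0005  0.0007 -1.    ] -> shift [ 0.0568 -0.1235  0.1222] yaw -0.0003 q [-0.5523  0.0168  1.9635  0.0004  1.1621  1.0762] F [ 0.5461 -1.0134 -0.4835] op 0.1878308382765067
eye-> [116.3199 129.994 ]
```

View pics/v12.png

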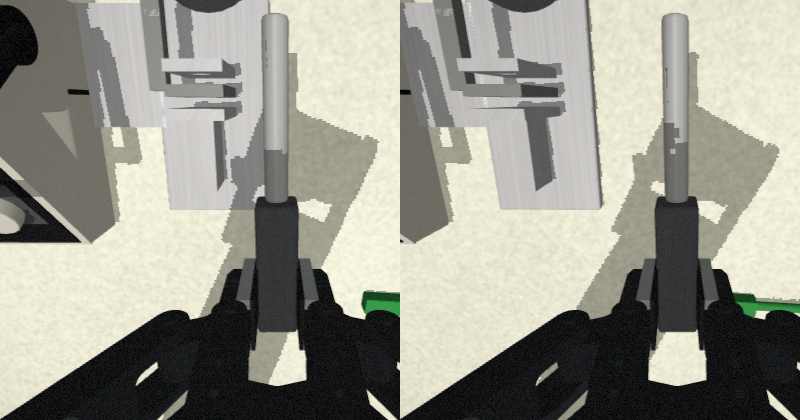

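The picture shows the pin straight in the gripper: v1 tip (275,15), shoulder (276,200). The lugs are left of it, around (195,65–110) in v1. I'll enlarge the lugs.

```bash
python3 - <<'E'
import cv2,numpy as np
def c(im,x,y,w,h,k):
    o=cv2.convertScaleAbs(cv2.resize(im[y:y+h,x:x+w],None,fx=k,fy=k,interpolation=cv2.INTER_CUBIC),alpha=1.3)
    for i in range(0,w,10): cv2.line(o,(i*k,0),(i*k,5),(0,0,255),1); (i%20==0) and cv2.putText(o,str(x+i),(i*k,16),0,.35,(0,0,255))
    for j in range(0,h,10): cv2.line(o,(0,j*k),(5,j*k),(0,0,255),1); (j%20==0) and cv2.putText(o,str(y+j),(6,j*k+4),0,.35,(0,0,255))
    return o
cv2.imwrite('pics/lug.png',np.hstack([c(cv2.imread('pics/v1.png'),150,50,100,150,4),c(cv2.imread('pics/v2.png'),70,50,100,150,4)]))
E
```

```text
(no output)
```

View pics/lug.png

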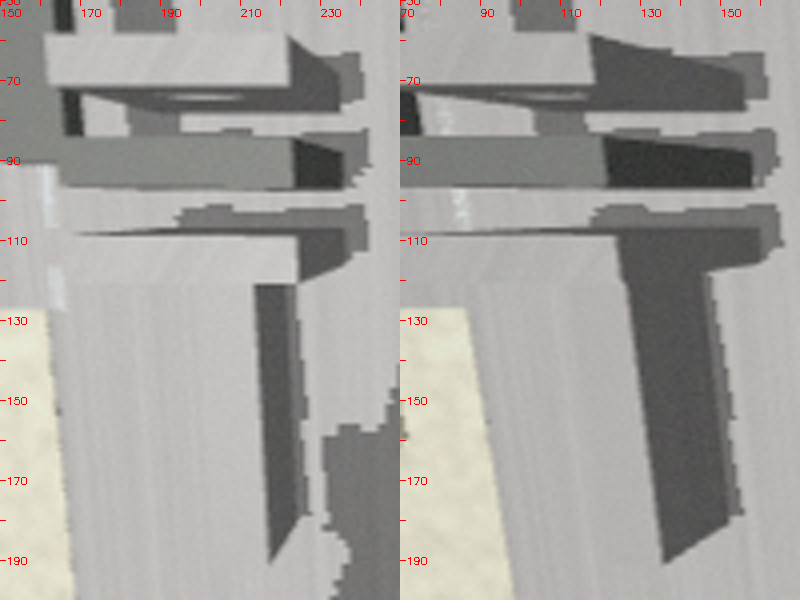

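```bash
python3 - <<'E'
from plant import ctrl
from h import *
import json
a,b=[json.load(open(f'pics/{n}.json')) for n in('v1','v2')]
th=np.radians(-3.3);ex=np.array([np.cos(th),np.sin(th)]);ey=np.array([-ex[1],ex[0]])
P={'l3b':((222,58.5),(116.8,58.5)),'l3f':((222.5,71.5),(118.5,71)),'l2b':((223,84.5),(120.5,84)),'l2f':((223.5,97),(121.5,97)),'l1b':((224,109),(124,109)),'l1f':((224.5,121),(126.2,121)),
'ribb':((213.5,121),(126.5,121)),'ribf':((217.5,190.5),(135.7,190.5))}
for k,(u,v) in P.items():
    x,e=tri([ray(ctrl,'wrist',u,a),ray(ctrl,'wrist',v,b)])
    z=.053 if 'rib' in k else .087
    y1=atz(ray(ctrl,'wrist',u,a),z);y2=atz(ray(ctrl,'wrist',v,b),z)
    print(k,x,round(e[0],4),y1,y2)
l=atz(ray(ctrl,'wrist',(161.3,65),a),.087);r=atz(ray(ctrl,'wrist',(222.3,65),a),.087);print('lug3 left/right',l,r,np.linalg.norm(l-r))
f=np.linalg.inv
# pin in tool frame, assuming tool z of axis -0.0052 (tip) / top -0.0142
for nm,p in(('v1',a),('v2',b)):
    M=R.from_quat(p[1]).as_matrix()
    for k,u,z in(('tip',(275,15),.0052),('sho',(276.5,199),.0142)):
        x=atz(ray(ctrl,'wrist',u,p),p[0][2]+z);print(nm,k,M.T@(x-p[0]))
E
```

```text
l3b [ 0.6099 -0.0899  0.0887] 0.0001 [ 0.6101 -0.0897  0.087 ] [ 0.61   -0.0892  0.087 ]
l3f [ 0.6021 -0.0894  0.0884] 0.0001 [ 0.6022 -0.0892  0.087 ] [ 0.6023 -0.0888  0.087 ]
l2b [ 0.5941 -0.0887  0.0876] 0.0001 [ 0.594  -0.0886  0.087 ] [ 0.5942 -0.0885  0.087 ]
l2f [ 0.5859 -0.0884  0.0892] 0.0001 [ 0.586  -0.0881  0.087 ] [ 0.5859 -0.0874  0.087 ]
l1b [ 0.5781 -0.0876  0.087 ] 0.0001 [ 0.5782 -0.0876  0.087 ] [ 0.578  -0.0876  0.087 ]
l1f [ 0.57   -0.0868  0.0854] 0.0001 [ 0.5702 -0.0871  0.087 ] [ 0.5699 -0.0875  0.087 ]
ribb [ 0.5689 -0.0732  0.0538] 0.0001 [ 0.569  -0.0731  0.053 ] [ 0.5688 -0.0729  0.053 ]
ribf [ 0.5122 -0.0701  0.0544] 0.0001 [ 0.5119 -0.0698  0.053 ] [ 0.5117 -0.0694  0.053 ]
lug3 left/right [ 0.6085 -0.049   0.087 ] [ 0.6062 -0.0895  0.087 ] 0.040574021557508465
v1 tip [ 0.1081 -0.0013 -0.0052]
v1 sho [ 0.0415 -0.0007 -0.0142]
v2 tip [ 0.1081 -0.0013 -0.0053]
v2 sho [ 0.0415 -0.0007 -0.0142]
```

```bash
cat > ins.py <<'E'
from plant import ctrl
from h import *
import sys
gap=float(sys.argv[1]);up=float(sys.argv[2])
th=np.radians(-3.4);ex=np.array([np.cos(th),np.sin(th),0]);ty=np.array([np.sin(th),-np.cos(th),0])
E=np.array([.5712,-.0672,.065]);T=E-ex*(gap+.1081)+ty*.0012+np.array([0,0,-.0052+up])
print(T);shift(ctrl,T,-3.4)
E
python3 - <<'E'
from plant import ctrl
from h import *
import json
p=json.load(open('pics/v1.json'));M=R.from_quat(p[1]).as_matrix()
for x,z in((-.0219,-.0142),(.0381,-.0142),(.0381,.0038),(.1081,-.0052)):print(proj(ctrl,'wrist',p[0]+M@[x,-.001,z],p))
E
python3 ins.py .02 .127
```

```text
[275.8199 332.6573]
[275.7438 207.1745]
[275.9207 195.0505]
[275.7422  15.0979]
[ 0.4433 -0.0608  0.1868]
t 4.35 tcp [ 0.4993 -0.1891  0.1871] ang -3.32 tilt [-0.0005  0.0007 -1.    ] -> shift [-0.0633 -0.1248  0.0004] yaw 0.0015 q [-0.5523  0.0168  1.9635  0.0004  1.1621  1.0762] F [ 0.5461 -1.0134 -0.4835] op 0.1878308382765067
```

>>> move_arm(
  plan=[
    {"x": -0.03, "y": -0.04, "z": 0, "yaw": 0.001, "fingers": 1},
    {"x": -0.063, "y": -0.085, "z": 0, "yaw": 0.001, "fingers": 1},
    {"x": -0.063, "y": -0.125, "z": 0, "yaw": 0.001, "fingers": 1},
    {"x": -0.063, "y": -0.125, "z": 0.045, "yaw": 0.001, "fingers": 1},
    {"x": -0.063, "y": -0.125, "z": 0.09, "yaw": 0.001, "fingers": 1},
  ],
)

```text
time: 4.85
eef_pos: [0.4453, -0.0592, 0.0986]
tcp_rot: [1.0, -0.027, 0.003, 0.001]
contact_force: [0.6, -0.0, -2.1]
opening: 0.195
finger_force: 51.6
```

>>> move_arm(
  plan=[
    {"x": 0, "y": 0, "z": 0.037, "yaw": 0, "fingers": 1},
    {"x": 0, "y": 0, "z": 0.037, "yaw": 0, "fingers": 1},
    {"x": 0, "y": 0, "z": 0.037, "yaw": 0, "fingers": 1},
    {"x": 0, "y": 0, "z": 0.037, "yaw": 0, "fingers": 1},
  ],
)

```text
time: 5.25
eef_pos: [0.4457, -0.0613, 0.0628]
tcp_rot: [1.0, -0.029, 0.002, 0.001]
contact_force: [-0.2, -1.1, -0.7]
opening: 0.193
finger_force: 51.5
```

```bash
python3 ins.py .01 0; python3 snap.py v3
```

```text
[ 0.4532 -0.0614  0.0598]
t 5.25 tcp [ 0.4457 -0.0613  0.0628] ang -3.31 tilt [ 0.0041 -0.0015 -1.    ] -> shift [ 0.0076 -0.0003  0.0031] yaw 0.0015 q [-0.3629  0.0021  2.2375  0.0001  0.8976  1.2657] F [-0.1772 -1.1359 -0.7207] op 0.19348650758001337
t 5.35 tcp [ 0.4456 -0.0615  0.0629] ang -3.33 tilt [ 0.0045 -0.0017 -1.    ] -> shift [ 0.1176  0.0007 -0.0016] yaw -0.0006 q [-0.3633  0.0018  2.2378  0.      0.8972  1.2657] F [-0.3596  0.0868 -1.041 ] op 0.19291217097321395
eye-> [280.6039 -11.6081]
```

>>> move_arm(
  plan=[
    {"x": 0.008, "y": 0, "z": 0.0032, "yaw": 0.001, "fingers": 1},
    {"x": 0.008, "y": 0, "z": 0.0032, "yaw": 0.001, "fingers": 1},
    {"x": 0.015, "y": 0, "z": 0.0032, "yaw": 0.001, "fingers": 1},
    {"x": 0.02, "y": 0, "z": 0.0032, "yaw": 0.001, "fingers": 1},
    {"x": 0.024, "y": 0, "z": 0.0032, "yaw": 0.001, "fingers": 1},
  ],
)

```text
time: 5.85
eef_pos: [0.4684, -0.0623, 0.0573]
tcp_rot: [1.0, -0.03, 0.0, 0.0]
contact_force: [0.1, -0.8, -0.6]
opening: 0.198
finger_force: 51.5
```

```bash
python3 ins.py -.07 0;
```

```text
[ 0.5331 -0.0661  0.0598]
t 5.85 tcp [ 0.4684 -0.0623  0.0573] ang -3.39 tilt [ 0.0003 -0.0001 -1.    ] -> shift [ 0.0648 -0.     -0.0025] yaw 0.0001 q [-0.3474  0.0659  2.1843  0.      0.8911  1.2825] F [ 0.0563 -0.7655 -0.5977] op 0.19775506194322565
```

>>> move_arm(
  plan=[
    {"x": 0, "y": 0, "z": -0.0022, "yaw": 0, "fingers": 1},
    {"x": 0.004, "y": 0, "z": -0.0022, "yaw": 0, "fingers": 1},
    {"x": 0.012, "y": 0, "z": -0.0022, "yaw": 0, "fingers": 1},
    {"x": 0.02, "y": 0, "z": -0.0022, "yaw": 0, "fingers": 1},
    {"x": 0.028, "y": 0, "z": -0.0022, "yaw": 0, "fingers": 1},
  ],
)

```text
time: 6.35
eef_pos: [0.4966, -0.064, 0.0595]
tcp_rot: [1.0, -0.03, 0.0, 0.0]
contact_force: [0.2, 1.0, -1.5]
opening: 0.197
finger_force: 51.5
```

```bash
python3 ins.py -.07 0;
```

```text
[ 0.5331 -0.0661  0.0598]
t 6.35 tcp [ 0.4966 -0.064   0.0595] ang -3.39 tilt [ 0.0003 -0.0001 -1.    ] -> shift [ 0.0366  0.     -0.0003] yaw 0.0001 q [-0.331   0.1222  2.1176  0.      0.9015  1.299 ] F [ 0.2468  1.0126 -1.5114] op 0.19726453392985602
```

Clean so far, with no contact force at 33 mm in. I'll continue.

>>> move_arm(
  plan=[
    {"x": 0.008, "y": 0, "z": 0, "yaw": 0, "fingers": 1},
    {"x": 0.016, "y": 0, "z": 0, "yaw": 0, "fingers": 1},
    {"x": 0.024, "y": 0, "z": 0, "yaw": 0, "fingers": 1},
    {"x": 0.03, "y": 0, "z": 0, "yaw": 0, "fingers": 1},
    {"x": 0.033, "y": 0, "z": 0, "yaw": 0, "fingers": 1},
  ],
)

```text
time: 6.85
eef_pos: [0.5294, -0.0659, 0.0594]
tcp_rot: [1.0, -0.03, 0.0, 0.0]
contact_force: [-1.0, -0.6, -1.3]
opening: 0.193
finger_force: 51.5
```

>>> move_arm(
  plan=[
    {"x": 0.002, "y": 0, "z": 0, "yaw": 0, "fingers": 1},
    {"x": 0.004, "y": 0, "z": 0, "yaw": 0, "fingers": 1},
  ],
)

```text
time: 7.05
eef_pos: [0.5325, -0.066, 0.0592]
tcp_rot: [1.0, -0.03, -0.0, -0.0]
contact_force: [0.2, -0.4, -1.5]
opening: 0.196
finger_force: 51.5
```

```bash
python3 ins.py -.07 0;
```

```text
[ 0.5331 -0.0661  0.0598]
t 7.05 tcp [ 0.5325 -0.066   0.0592] ang -3.39 tilt [-0.0005  0.0001 -1.    ] -> shift [ 0.0006  0.0001 -0.0006] yaw 0.0002 q [-0.3124  0.1968  2.0316 -0.      0.9138  1.3176] F [ 0.2382 -0.3647 -1.5051] op 0.19588360042552516
```

>>> move_arm(
  plan=[
    {"x": 0.001, "y": 0, "z": 0, "yaw": 0, "fingers": 1},
    {"x": 0.002, "y": 0, "z": 0, "yaw": 0, "fingers": 1},
  ],
)

```text
time: 7.25
eef_pos: [0.5335, -0.066, 0.0592]
tcp_rot: [1.0, -0.03, -0.002, -0.0]
contact_force: [-4.8, -0.2, 0.2]
opening: 0.193
finger_force: 51.9
```

>>> move_arm(
  plan=[
    {"x": 0.001, "y": 0, "z": 0, "yaw": 0, "fingers": 1},
  ],
)

```text
time: 7.35
eef_pos: [0.5336, -0.0659, 0.0589]
tcp_rot: [1.0, -0.029, -0.003, -0.0]
contact_force: [-7.0, -1.4, 3.0]
opening: 0.196
finger_force: 52.0
```

>>> move_arm(
  plan=[
    {"x": 0, "y": 0, "z": 0.001, "yaw": 0, "fingers": 1},
    {"x": 0, "y": 0, "z": 0.002, "yaw": 0, "fingers": 1},
    {"x": 0, "y": 0, "z": 0.002, "yaw": 0, "fingers": 1},
  ],
  force=30,
)

```text
time: 7.65
eef_pos: [0.5336, -0.0658, 0.0569]
tcp_rot: [1.0, -0.029, -0.003, -0.0]
contact_force: [-5.5, 0.7, 1.6]
opening: 0.19
finger_force: 52.0
```

>>> move_arm(
  plan=[
    {"x": 0, "y": 0, "z": 0, "yaw": 0, "fingers": 0.75},
    {"x": 0, "y": 0, "z": 0, "yaw": 0, "fingers": 0.6},
    {"x": 0, "y": 0, "z": 0, "yaw": 0, "fingers": 0.5},
    {"x": 0, "y": 0, "z": 0, "yaw": 0, "fingers": 0.5},
  ],
)

```text
time: 8.05
eef_pos: [0.5362, -0.0664, 0.0578]
tcp_rot: [1.0, -0.03, 0.001, 0.0]
contact_force: [0.0, 0.6, 0.3]
opening: 0.503
finger_force: 0.0
```

```bash
python3 snap.py v4; python3 - <<'E'
from plant import ctrl
import cv2,numpy as np
s=ctrl.read_camera('scene')[:,:,::-1]
cv2.imwrite('pics/chk.png',cv2.convertScaleAbs(np.hstack([cv2.resize(cv2.imread('pics/v4.png')[0:420,170:370],None,fx=1.4,fy=1.4),cv2.resize(s[200:347,200:369],(500,588-0)[:2] if 0 else (500,588),interpolation=cv2.INTER_CUBIC)]),alpha=1.4))
E
```

```text
t 8.15 tcp [ 0.5359 -0.0663  0.0576] ang -3.4 tilt [ 0.0007 -0.0002 -1.    ] -> shift [ 0.0272  0.0011 -0.0074] yaw -0.0017 q [-0.3111  0.2057  2.0245  0.0001  0.9106  1.319 ] F [-0.4843  0.6614 -0.4748] op 0.4997896141794508
eye-> [280.6503 226.7537]
```

View pics/chk.png

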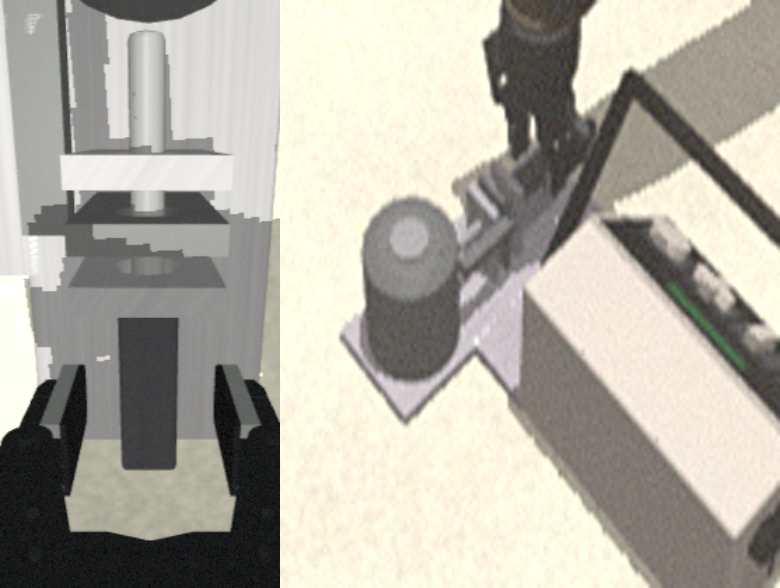

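Wrist view: the rod passes through all three lugs, tip at (275,22). The block's near end is at row 335 and its shoulder at row 227, right at the first lug. I check the gap numerically.

```bash
python3 - <<'E'
from plant import ctrl
from h import *
import json
p=json.load(open('pics/v4.json'))
c=170+149/1.4
for k,u,z in(('sho top',(c,318/1.4),.071),('end top',(c,469/1.4),.071),('lug1 front top',(c,287.5/1.4),.087),('tip',(170+147/1.4,33/1.4),.062)):print(k,atz(ray(ctrl,'wrist',u,p),z))
# keys
th=np.radians(-3.3);ex=np.array([np.cos(th),np.sin(th)]);ey=np.array([-ex[1],ex[0]])
for n,u in(('sq',(168.5,221.5)),('bar',(186.7,223)),('plus',(206.8,224)),('round',(226.5,225))):
    x=atz(ray(ctrl,'top',u),.1087)
    print(n,x)
print('handle',[atz(ray(ctrl,'top',u),.232) for u in((150,207),(240,210.5))])
E
```

```text
sho top [ 0.5652 -0.0673  0.071 ]
end top [ 0.5123 -0.0642  0.071 ]
lug1 front top [ 0.5796 -0.0682  0.087 ]
tip [ 0.6415 -0.0713  0.062 ]
sq [0.5231 0.2495 0.1087]
bar [0.5184 0.1979 0.1087]
plus [0.5151 0.141  0.1087]
round [0.5118 0.0852 0.1087]
handle [array([0.5412, 0.2678, 0.232 ]), array([0.5303, 0.0365, 0.232 ])]
```

Correction: the camera stands behind lug 1, so row 318 is lug 1's top front edge, which hides the shoulder. The block's end (0.512 + 0.060) and the tip (0.6415 − 0.070) both put the shoulder at x ≈ 0.571–0.572, the lug face. The pin is seated, so I retract and go to look at the keys.

>>> move_arm(
  plan=[
    {"x": 0, "y": 0, "z": -0.04, "yaw": 0, "fingers": 0.5},
    {"x": 0, "y": 0, "z": -0.09, "yaw": 0, "fingers": 0.4},
    {"x": 0, "y": 0, "z": -0.14, "yaw": 0, "fingers": 0},
    {"x": 0, "y": 0, "z": -0.19, "yaw": 0, "fingers": 0},
    {"x": -0.03, "y": 0, "z": -0.23, "yaw": -0.1, "fingers": 0},
  ],
)

```text
time: 8.7
eef_pos: [0.5075, -0.065, 0.2913]
tcp_rot: [1.0, 0.022, 0.002, 0.001]
contact_force: [-0.3, -0.3, -0.2]
opening: 0.999
finger_force: 0.0
```

>>> move_arm(
  plan=[
    {"x": -0.04, "y": 0, "z": 0, "yaw": -0.149, "fingers": 0},
    {"x": -0.07, "y": 0, "z": 0, "yaw": -0.298, "fingers": 0},
    {"x": -0.07, "y": 0, "z": 0, "yaw": -0.447, "fingers": 0},
    {"x": -0.07, "y": 0, "z": 0, "yaw": -0.596, "fingers": 0},
    {"x": -0.07, "y": 0, "z": 0, "yaw": -0.74, "fingers": 0},
  ],
)

```text
time: 9.2
eef_pos: [0.4355, -0.0673, 0.2876]
tcp_rot: [0.924, 0.383, 0.0, 0.0]
contact_force: [-0.7, 0.5, -0.2]
opening: 1.0
finger_force: 0.0
```

```bash
python3 -c "
from plant import ctrl
from h import *
shift(ctrl,[.44,.03,.25],86.7)"
```

```text
t 9.2 tcp [ 0.4355 -0.0673  0.2876] ang 45.07 tilt [ 0.0009 -0.0003 -1.    ] -> shift [ 0.0721 -0.0655  0.0376] yaw -0.7266 q [-0.3844 -0.2978  2.0559  0.0001  1.3825  0.3998] F [-0.7373  0.5175 -0.2191] op 0.9995543477934818
```

>>> move_arm(
  plan=[
    {"x": 0.072, "y": -0.066, "z": 0, "yaw": -0.15, "fingers": 0},
    {"x": 0.072, "y": -0.066, "z": 0, "yaw": -0.3, "fingers": 0},
    {"x": 0.072, "y": -0.066, "z": 0, "yaw": -0.45, "fingers": 0},
    {"x": 0.072, "y": -0.066, "z": 0, "yaw": -0.6, "fingers": 0},
    {"x": 0.072, "y": -0.066, "z": 0, "yaw": -0.727, "fingers": 0},
  ],
)

```text
time: 9.7
eef_pos: [0.4403, 0.031, 0.2874]
tcp_rot: [0.727, 0.687, 0.0, 0.0]
contact_force: [0.2, -0.4, 0.3]
opening: 0.993
finger_force: 0.0
```

>>> move_arm(
  plan=[
    {"x": 0, "y": 0, "z": 0, "yaw": 0, "fingers": 0},
    {"x": 0, "y": 0, "z": 0, "yaw": 0, "fingers": 0},
  ],
)

```text
time: 9.9
eef_pos: [0.4404, 0.0302, 0.2874]
tcp_rot: [0.73, 0.683, 0.0, 0.0]
contact_force: [1.0, -0.1, 0.2]
opening: 1.001
finger_force: 0.0
```

```bash
python3 snap.py k1
```

```text
t 10.0 tcp [0.4404 0.0301 0.2874] ang 86.27 tilt [ 0. -0. -1.] -> shift [-0.091   0.1288  0.2224] yaw 1.5633 q [-0.1623 -0.2949  2.0541 -0.      1.3823 -0.0972] F [ 0.9566 -0.422   0.5587] op 0.9980432632342952
eye-> [385.9048 251.5239]
```

>>> move_arm(
  plan=[
    {"x": 0.05, "y": 0, "z": 0, "yaw": 0, "fingers": 0},
    {"x": 0.1, "y": 0, "z": 0, "yaw": 0, "fingers": 0},
    {"x": 0.1, "y": 0, "z": 0, "yaw": 0, "fingers": 0},
    {"x": 0.1, "y": 0, "z": 0, "yaw": 0, "fingers": 0},
  ],
)

```text
time: 10.4
eef_pos: [0.4466, 0.1309, 0.2873]
tcp_rot: [0.728, 0.685, -0.0, 0.0]
contact_force: [-0.6, -0.7, 0.8]
opening: 0.998
finger_force: 0.0
```

```bash
python3 snap.py k2; python3 - <<'E'
from plant import ctrl
from h import *
import cv2,json
for n in('k1','k2'):
    p=json.load(open(f'pics/{n}.json'))
    for k,X in(('round',[.5123,.0852,.1035]),('plus',[.5159,.141,.1035]),('bar',[.519,.198,.1035]),('sq',[.5236,.25,.1035]),('handle',[.535,.14,.232])):print(n,k,proj(ctrl,'wrist',X,p))
a,b=[cv2.imread(f'pics/{n}.png') for n in('k1','k2')]
cv2.imwrite('pics/k12.png',cv2.convertScaleAbs(np.hstack([cv2.resize(x[:,160:],None,fx=1,fy=1) for x in(a,b)]),alpha=1.3))
E
```

```text
t 10.5 tcp [0.4468 0.1294 0.2873] ang 86.32 tilt [-0.0002 -0.0004 -1.    ] -> shift [-0.1905  0.1288  0.2224] yaw 1.5642 q [ 0.0636 -0.2339  2.006  -0.0004  1.3698  0.1279] F [-0.516   0.2919 -0.0563] op 1.0002363184323346
eye-> [377.9473 323.1754]
k1 round [349.8758 122.6547]
k1 plus [354.0333  57.7902]
k1 bar [358.1116 -16.5917]
k1 sq [364.556  -93.1999]
k1 handle [443.3508  28.1461]
k2 round [343.5935 222.7313]
k2 plus [347.1849 169.1229]
k2 bar [350.6382 108.2982]
k2 sq [356.1661  46.3744]
k2 handle [419.23   209.4431]
```

View pics/k12.png

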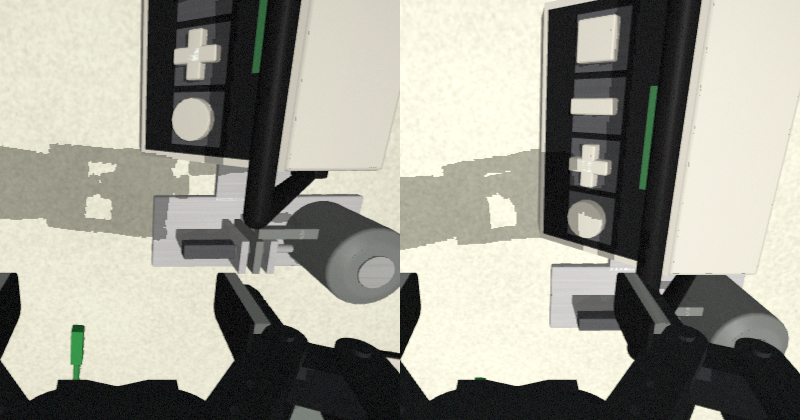

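The views show the keys in k1 at round (353,119) and plus (357,54). In k2 they are round (346,218.5), plus (350,165), bar (354,106) and square (358,40). The handle bar is to the right of them.

```bash
python3 - <<'E'
from plant import ctrl
from h import *
import json
a,b=[json.load(open(f'pics/{n}.json')) for n in('k1','k2')]
for k,u,v,t in(('round',(353,119),(346,218.5),(226.5,225)),('plus',(357,54),(350,165),(206.8,224)),('bar',None,(354,106),(186.7,223)),('sq',None,(358,40),(168.5,221.5))):
    r=[ray(ctrl,'wrist',v,b)]
    if u:r.append(ray(ctrl,'wrist',u,a));print(k,'w2',*tri(r))
    print(k,'w+top',*tri(r+[ray(ctrl,'top',t)]), atz(r[0],.1037))
print('panel front edge z.05',atz(ray(ctrl,'wrist',(544-240,120),b),.05))
# open finger geometry: right finger tip pixel edges in image -> tool coords at z=-0.013
M=R.from_quat(b[1]).as_matrix()
for u in((616-240,275),(640-240,275)):
    for z in (-.013,):
        x=atz(ray(ctrl,'wrist',u,b),b[0][2]-z);print('finger',u,M.T@(x-b[0]))
E
```

```text
round w2 [0.5159 0.0881 0.0992] [np.float64(0.00025856926689266747), np.float64(0.000258569266892591)]
round w+top [0.5154 0.0873 0.0967] [np.float64(0.000631245471760184), np.float64(0.0013461660286824273), np.float64(0.0019132568487903073)] [0.5147 0.0898 0.1037]
plus w2 [0.5193 0.1443 0.1002] [np.float64(3.389888420795355e-05), np.float64(3.3898884207991865e-05)]
plus w+top [0.5187 0.1437 0.0982] [np.float64(0.0010246588358928767), np.float64(0.0012207998046004488), np.float64(0.002182945125995657)] [0.5186 0.1449 0.1037]
bar w+top [0.5208 0.1995 0.1029] [np.float64(0.0014809173192107917), np.float64(0.0014809173192106707)] [0.5221 0.1999 0.1037]
sq w+top [0.5291 0.2575 0.0797] [np.float64(0.0015412068700784928), np.float64(0.0015412068700783176)] [0.5251 0.255  0.1037]
panel front edge z.05 [0.4794 0.187  0.05  ]
finger (376, 275) [ 0.0079  0.0426 -0.013 ]
finger (400, 275) [ 0.0079  0.0529 -0.013 ]
```

```bash
cat > key.py <<'E'
from plant import ctrl
from h import *
import sys
K={'plus':[.5193,.1443,.102],'round':[.5159,.0881,.102],'bar':[.5224,.200,.102]}[sys.argv[1]];off=float(sys.argv[2])
th=np.radians(-3.4);ex=np.array([np.cos(th),np.sin(th),0]);n=-np.sin(np.radians(40))*ex+[0,0,np.cos(np.radians(40))]
shift(ctrl,np.array(K)+n*off-ex*.055-[0,0,.013],86.6)
E
python3 key.py plus .02
```

```text
t 10.5 tcp [0.4468 0.1294 0.2873] ang 86.32 tilt [-0.0002 -0.0004 -1.    ] -> shift [0.0192 0.0036 0.183 ] yaw -0.0049 q [ 0.0636 -0.2339  2.006  -0.0004  1.3698  0.1279] F [-0.516   0.2919 -0.0563] op 1.0002363184323346
```

>>> move_arm(
  plan=[
    {"x": 0.019, "y": 0.003, "z": 0.045, "yaw": -0.005, "fingers": 0},
    {"x": 0.019, "y": 0.003, "z": 0.09, "yaw": -0.005, "fingers": 0},
    {"x": 0.019, "y": 0.003, "z": 0.14, "yaw": -0.005, "fingers": 0},
    {"x": 0.019, "y": 0.003, "z": 0.183, "yaw": -0.005, "fingers": 0},
    {"x": 0.019, "y": 0.003, "z": 0.183, "yaw": -0.005, "fingers": 0},
  ],
)

```text
time: 11.0
eef_pos: [0.4458, 0.1469, 0.0982]
tcp_rot: [0.728, 0.685, -0.006, -0.004]
contact_force: [-0.0, -0.6, -1.0]
opening: 0.996
finger_force: 0.0
```

>>> move_arm(
  plan=[
    {"x": 0, "y": 0, "z": 0, "yaw": 0, "fingers": 0},
    {"x": 0, "y": 0, "z": 0, "yaw": 0, "fingers": 0},
  ],
)

```text
time: 11.2
eef_pos: [0.4533, 0.1484, 0.1074]
tcp_rot: [0.728, 0.686, 0.002, 0.002]
contact_force: [0.1, 0.2, 0.5]
opening: 1.002
finger_force: 0.0
```

```bash
python3 key.py plus .005
```

```text
t 11.2 tcp [0.4533 0.1484 0.1074] ang 86.6 tilt [ 0.0052  0.0005 -1.    ] -> shift [-0.0002  0.0078  0.0146] yaw -0.0001 q [ 0.1033 -0.013   2.1544 -0.0001  0.9949  0.1627] F [0.1269 0.1959 0.5489] op 1.0019502277277523
```

>>> move_arm(
  plan=[
    {"x": 0, "y": 0.004, "z": 0.007, "yaw": 0, "fingers": 0},
    {"x": 0, "y": 0.0078, "z": 0.0146, "yaw": 0, "fingers": 0},
    {"x": 0, "y": 0.0078, "z": 0.0146, "yaw": 0, "fingers": 0},
    {"x": 0, "y": 0.0078, "z": 0.0146, "yaw": 0, "fingers": 0},
  ],
)

```text
time: 11.6
eef_pos: [0.4588, 0.1484, 0.0897]
tcp_rot: [0.727, 0.686, -0.0, -0.0]
contact_force: [0.6, -0.1, 0.0]
opening: 1.002
finger_force: 0.0
```

>>> move_arm(
  plan=[
    {"x": 0, "y": 0.0019, "z": 0.0023, "yaw": 0, "fingers": 0},
    {"x": 0, "y": 0.0019, "z": 0.0023, "yaw": 0, "fingers": 0},
  ],
)

```text
time: 11.8
eef_pos: [0.4607, 0.1483, 0.0874]
tcp_rot: [0.727, 0.686, -0.0, -0.0]
contact_force: [0.8, 0.3, -0.1]
opening: 0.999
finger_force: 0.0
```

>>> move_arm(
  plan=[
    {"x": 0, "y": 0.0019, "z": 0.0023, "yaw": 0, "fingers": 0},
    {"x": 0, "y": 0.0019, "z": 0.0023, "yaw": 0, "fingers": 0},
  ],
)

```text
time: 12.0
eef_pos: [0.4627, 0.1482, 0.0852]
tcp_rot: [0.727, 0.686, 0.0, -0.0]
contact_force: [-1.1, 0.4, 1.9]
opening: 1.0
finger_force: 0.8
```

>>> move_arm(
  plan=[
    {"x": 0, "y": 0.0019, "z": 0.0023, "yaw": 0, "fingers": 0},
    {"x": 0, "y": 0.0019, "z": 0.0023, "yaw": 0, "fingers": 0},
  ],
)

```text
time: 12.2
eef_pos: [0.4646, 0.1481, 0.0829]
tcp_rot: [0.727, 0.686, 0.0, -0.0]
contact_force: [-1.1, 0.6, 3.3]
opening: 0.997
finger_force: 1.4
```

>>> move_arm(
  plan=[
    {"x": 0, "y": 0.0019, "z": 0.0023, "yaw": 0, "fingers": 0},
    {"x": 0, "y": 0.0019, "z": 0.0023, "yaw": 0, "fingers": 0},
  ],
)

```text
time: 12.4
eef_pos: [0.4665, 0.148, 0.0807]
tcp_rot: [0.727, 0.686, 0.0, -0.0]
contact_force: [-2.5, -0.3, 3.9]
opening: 1.002
finger_force: 2.0
```

>>> move_arm(
  plan=[
    {"x": 0, "y": 0.0019, "z": 0.0023, "yaw": 0, "fingers": 0},
    {"x": 0, "y": 0.0019, "z": 0.0023, "yaw": 0, "fingers": 0},
  ],
)

```text
time: 12.6
eef_pos: [0.4673, 0.148, 0.0799]
tcp_rot: [0.727, 0.686, -0.002, -0.001]
contact_force: [-11.1, -0.1, 16.0]
opening: 0.996
finger_force: 9.7
```

The plus key bottomed at 19 N normal. I release it and move to the round key.

>>> move_arm(
  plan=[
    {"x": 0, "y": -0.01, "z": -0.012, "yaw": 0, "fingers": 0},
    {"x": 0, "y": -0.02, "z": -0.024, "yaw": 0, "fingers": 0},
    {"x": 0, "y": -0.023, "z": -0.028, "yaw": 0, "fingers": 0},
    {"x": 0, "y": -0.023, "z": -0.028, "yaw": 0, "fingers": 0},
  ],
)

```text
time: 13.0
eef_pos: [0.4455, 0.1492, 0.1066]
tcp_rot: [0.727, 0.686, 0.001, 0.001]
contact_force: [0.8, 0.8, -0.2]
opening: 1.002
finger_force: 0.0
```

```bash
python3 key.py round .02
```

```text
t 13.0 tcp [0.4455 0.1492 0.1066] ang 86.69 tilt [ 0.0015  0.     -1.    ] -> shift [-0.0568  0.006   0.0022] yaw 0.0015 q [ 0.1067 -0.0264  2.1694 -0.0002  0.9972  0.1647] F [ 0.8201  0.845  -0.2364] op 1.0019040042763634
```

>>> move_arm(
  plan=[
    {"x": -0.03, "y": 0.003, "z": 0, "yaw": 0, "fingers": 0},
    {"x": -0.057, "y": 0.005, "z": 0.001, "yaw": 0.001, "fingers": 0},
    {"x": -0.057, "y": 0.005, "z": 0.001, "yaw": 0.001, "fingers": 0},
    {"x": -0.057, "y": 0.005, "z": 0.001, "yaw": 0.001, "fingers": 0},
  ],
)

```text
time: 13.4
eef_pos: [0.4469, 0.0916, 0.1047]
tcp_rot: [0.728, 0.685, -0.0, -0.0]
contact_force: [-0.1, -0.1, -0.5]
opening: 0.997
finger_force: 0.0
```

```bash
python3 key.py round .002
```

```text
t 13.4 tcp [0.4469 0.0916 0.1047] ang 86.52 tilt [-0.0008  0.0003 -1.    ] -> shift [0.0006 0.0128 0.0141] yaw -0.0014 q [-0.0209 -0.0544  2.2003  0.0004  0.9965  0.0396] F [-0.059  -0.0743 -0.465 ] op 0.9970151966780759
```

>>> move_arm(
  plan=[
    {"x": 0.0005, "y": 0.006, "z": 0.007, "yaw": 0, "fingers": 0},
    {"x": 0.0005, "y": 0.012, "z": 0.014, "yaw": 0, "fingers": 0},
    {"x": 0.0005, "y": 0.012, "z": 0.014, "yaw": 0, "fingers": 0},
  ],
)

```text
time: 13.7
eef_pos: [0.4588, 0.0922, 0.0899]
tcp_rot: [0.727, 0.686, -0.001, -0.001]
contact_force: [0.0, 0.4, 1.0]
opening: 0.996
finger_force: 0.0
```

>>> move_arm(
  plan=[
    {"x": 0, "y": 0.0019, "z": 0.0023, "yaw": 0, "fingers": 0},
    {"x": 0, "y": 0.0038, "z": 0.0046, "yaw": 0, "fingers": 0},
  ],
)

```text
time: 13.9
eef_pos: [0.4626, 0.0919, 0.0865]
tcp_rot: [0.727, 0.686, -0.0, -0.0]
contact_force: [-0.9, 1.2, 0.9]
opening: 1.001
finger_force: 1.1
```

>>> move_arm(
  plan=[
    {"x": 0, "y": 0.0019, "z": 0.0023, "yaw": 0, "fingers": 0},
    {"x": 0, "y": 0.0019, "z": 0.0023, "yaw": 0, "fingers": 0},
  ],
)

```text
time: 14.1
eef_pos: [0.4645, 0.0918, 0.0843]
tcp_rot: [0.728, 0.686, -0.0, -0.001]
contact_force: [-2.7, 2.9, 2.4]
opening: 1.0
finger_force: 1.6
```

>>> move_arm(
  plan=[
    {"x": 0, "y": 0.0019, "z": 0.0023, "yaw": 0, "fingers": 0},
    {"x": 0, "y": 0.0019, "z": 0.0023, "yaw": 0, "fingers": 0},
  ],
)

```text
time: 14.3
eef_pos: [0.4662, 0.0917, 0.0824]
tcp_rot: [0.728, 0.686, -0.0, -0.001]
contact_force: [-4.8, 1.8, 5.0]
opening: 1.0
finger_force: 3.3
```

>>> move_arm(
  plan=[
    {"x": 0, "y": 0.0019, "z": 0.0023, "yaw": 0, "fingers": 0},
    {"x": 0, "y": 0.0019, "z": 0.0023, "yaw": 0, "fingers": 0},
  ],
)

```text
time: 14.5
eef_pos: [0.4667, 0.0917, 0.082]
tcp_rot: [0.727, 0.686, -0.002, -0.003]
contact_force: [-18.0, 1.8, 21.2]
opening: 0.998
finger_force: 13.8
```

The round key bottomed. Now release it and go to the bar.

>>> move_arm(
  plan=[
    {"x": 0, "y": -0.012, "z": -0.014, "yaw": 0, "fingers": 0},
    {"x": 0, "y": -0.022, "z": -0.028, "yaw": 0, "fingers": 0},
    {"x": 0, "y": -0.022, "z": -0.028, "yaw": 0, "fingers": 0},
    {"x": 0, "y": -0.022, "z": -0.028, "yaw": 0, "fingers": 0},
  ],
)

```text
time: 14.9
eef_pos: [0.4471, 0.0923, 0.1079]
tcp_rot: [0.728, 0.686, 0.001, 0.001]
contact_force: [0.3, 0.2, -0.4]
opening: 1.001
finger_force: 0.0
```

```bash
python3 key.py bar .022
```

```text
t 14.9 tcp [0.4471 0.0923 0.1079] ang 86.61 tilt [ 0.0019 -0.0004 -1.    ] -> shift [ 0.112  -0.0003  0.002 ] yaw 0.0002 q [-0.0191 -0.0606  2.1993 -0.0004  1.0009  0.0402] F [ 0.2555  0.1948 -0.3731] op 1.0006598176903063
```

>>> move_arm(
  plan=[
    {"x": 0.04, "y": 0, "z": 0, "yaw": 0, "fingers": 0},
    {"x": 0.08, "y": 0, "z": 0, "yaw": 0, "fingers": 0},
    {"x": 0.112, "y": 0, "z": 0.001, "yaw": 0, "fingers": 0},
    {"x": 0.112, "y": 0, "z": 0.001, "yaw": 0, "fingers": 0},
    {"x": 0.112, "y": 0, "z": 0.001, "yaw": 0, "fingers": 0},
  ],
)

```text
time: 15.4
eef_pos: [0.4529, 0.2045, 0.1057]
tcp_rot: [0.727, 0.686, -0.001, -0.0]
contact_force: [-0.6, -0.2, -1.3]
opening: 0.997
finger_force: 0.0
```

```bash
python3 key.py bar .003
```

```text
t 15.4 tcp [0.4529 0.2045 0.1057] ang 86.71 tilt [-0.0015 -0.0008 -1.    ] -> shift [-0.0004  0.0128  0.0143] yaw 0.0018 q [ 0.22    0.0391  2.1054 -0.0005  0.9987  0.2777] F [-0.574  -0.2282 -1.3323] op 0.9974117258643121
```

>>> move_arm(
  plan=[
    {"x": -0.0005, "y": 0.006, "z": 0.007, "yaw": 0.002, "fingers": 0},
    {"x": -0.0005, "y": 0.012, "z": 0.014, "yaw": 0.002, "fingers": 0},
    {"x": -0.0005, "y": 0.012, "z": 0.014, "yaw": 0.002, "fingers": 0},
  ],
)

```text
time: 15.7
eef_pos: [0.4651, 0.2019, 0.0913]
tcp_rot: [0.729, 0.684, -0.001, -0.001]
contact_force: [0.0, -1.1, -0.6]
opening: 0.999
finger_force: 0.0
```

>>> move_arm(
  plan=[
    {"x": 0, "y": 0.0019, "z": 0.0023, "yaw": 0, "fingers": 0},
    {"x": 0, "y": 0.0038, "z": 0.0046, "yaw": 0, "fingers": 0},
  ],
)

```text
time: 15.9
eef_pos: [0.469, 0.2025, 0.0881]
tcp_rot: [0.729, 0.685, -0.0, -0.0]
contact_force: [-1.2, -0.4, 0.7]
opening: 0.999
finger_force: 0.8
```

>>> move_arm(
  plan=[
    {"x": 0, "y": 0.0019, "z": 0.0023, "yaw": 0, "fingers": 0},
    {"x": 0, "y": 0.0019, "z": 0.0023, "yaw": 0, "fingers": 0},
  ],
)

```text
time: 16.1
eef_pos: [0.4708, 0.2025, 0.0859]
tcp_rot: [0.728, 0.685, -0.0, 0.0]
contact_force: [-1.8, -2.6, 3.2]
opening: 1.001
finger_force: 1.3
```

>>> move_arm(
  plan=[
    {"x": 0, "y": 0.0019, "z": 0.0023, "yaw": 0, "fingers": 0},
    {"x": 0, "y": 0.0019, "z": 0.0023, "yaw": 0, "fingers": 0},
  ],
)

```text
time: 16.3
eef_pos: [0.4727, 0.2024, 0.0837]
tcp_rot: [0.728, 0.685, -0.0, 0.0]
contact_force: [-1.9, -2.6, 3.4]
opening: 0.997
finger_force: 1.9
```

>>> move_arm(
  plan=[
    {"x": 0, "y": 0.0019, "z": 0.0023, "yaw": 0, "fingers": 0},
    {"x": 0, "y": 0.0019, "z": 0.0023, "yaw": 0, "fingers": 0},
  ],
)

```text
time: 16.5
eef_pos: [0.4737, 0.2025, 0.0826]
tcp_rot: [0.728, 0.685, -0.002, -0.001]
contact_force: [-9.9, -2.4, 12.5]
opening: 0.999
finger_force: 7.7
```

The bar bottomed at 16 N. I retreat, then check by image difference before handing in.

>>> move_arm(
  plan=[
    {"x": 0, "y": -0.012, "z": -0.014, "yaw": 0, "fingers": 0},
    {"x": 0, "y": -0.024, "z": -0.03, "yaw": 0, "fingers": 0},
    {"x": 0, "y": -0.03, "z": -0.07, "yaw": 0, "fingers": 0},
    {"x": 0, "y": -0.03, "z": -0.12, "yaw": 0, "fingers": 0},
    {"x": 0, "y": -0.03, "z": -0.17, "yaw": 0, "fingers": 0},
  ],
)

```text
time: 17.0
eef_pos: [0.4439, 0.2047, 0.2522]
tcp_rot: [0.728, 0.685, 0.0, -0.0]
contact_force: [1.3, 0.7, -0.2]
opening: 0.997
finger_force: 0.0
```

>>> move_arm(
  plan=[
    {"x": 0, "y": 0, "z": -0.03, "yaw": 0, "fingers": 0},
    {"x": 0, "y": 0, "z": -0.03, "yaw": 0, "fingers": 0},
    {"x": 0, "y": 0, "z": -0.03, "yaw": 0, "fingers": 0},
  ],
)

```text
time: 17.3
eef_pos: [0.4449, 0.2047, 0.2816]
tcp_rot: [0.728, 0.685, 0.001, 0.0]
contact_force: [-0.8, -0.2, -1.2]
opening: 0.998
finger_force: 0.0
```

```bash
python3 - <<'E'
from plant import ctrl
from h import *
import cv2
s=ctrl.read_camera('scene')[:,:,::-1].astype(int);s0=cv2.imread('pics/scene0.png').astype(int)
t=ctrl.read_camera('top')[:,:,::-1].astype(int);t0=cv2.imread('pics/top0.png').astype(int)
for n,a,b,(x0,x1,y0,y1) in(('beaker',t,t0,(355,395,145,190)),('bottle',t,t0,(82,125,190,225)),('dish',t,t0,(105,142,232,268)),('housing',t,t0,(160,235,168,192)),('beaker s',s,s0,(165,205,200,245)),('bottle s',s,s0,(410,450,340,390)),('old pin',t,t0,(355,380,205,252))):
    d=abs(a-b).sum(2)[y0:y1,x0:x1];print(n,d.mean().round(1),(d>90).mean().round(3))
cv2.imwrite('pics/end_scene.png',s);st=ctrl.get_state();print(st['time'],st['eef_pos'],st['contact_force'])
# pin tip / block in top view: dark rib area versus before
d=abs(t-t0).sum(2)[180:240,262:300];ys,xs=np.nonzero(d>90);print('pin area change',len(xs),xs.min()+262,xs.max()+262,ys.min()+180,ys.max()+180)
for k,X in(('tip',[.6412,-.0712,.062]),('blockend',[.512,-.064,.071])):print(k,proj(ctrl,'top',X))
E
```

```text
beaker 28.1 0.0
bottle 54.9 0.131
dish 249.9 0.829
housing 31.8 0.0
beaker s 11.0 0.0
bottle s 11.0 0.0
old pin 80.8 0.215
17.4 [0.4437 0.2043 0.2792] [-0.0609 -0.3591  0.0867]
pin area change 135 277 284 188 227
tip [281.3402 184.0866]
blockend [279.2371 226.4702][ WARN:0@1.852] global loadsave.cpp:1063 imwrite_ Unsupported depth image for selected encoder is fallbacked to CV_8U.
```

```bash
python3 - <<'E'
from plant import ctrl
import cv2
from h import *
a=cv2.imread('pics/end_scene.png').astype(int);b=cv2.imread('pics/scene0.png').astype(int)
d=abs(a-b).sum(2)[318:350,416:458];print('dish',d.mean(),(d>90).mean())
print(atz(ray(ctrl,'top',(124,250)),.016))
g=[cv2.cvtColor(x.astype('uint8'),cv2.COLOR_BGR2GRAY)[318:350,412:460].astype('float32') for x in(a,b)]
print(cv2.phaseCorrelate(*g))
E
```

```text
dish 11.144345238095237 0.0
[0.4525 0.4026 0.016 ]
((0.05099778621975659, -0.04092107597928418), 0.9341958072036505)
```

Dish, beaker and bottle are unmoved, the pin is seated, and the arm is clear. Handing in.

```bash
python3 -c "
from plant import ctrl
print(ctrl.sign_off())"
```

```text
the job is handed in; nothing more can be done
None
```

Handed in at about 17.5 s: the lock pin is through all three lugs with its shoulder against the first, and the plus, round and bar keys were each pressed to the stop and released in that order; the square key was not pressed and the beaker, bottle and dish did not move.

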